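Pack the waveguide sections into their transit case and close it up

TASK

Pack away the waveguide sections: pull each one up out of its spring clips on the rack and lay it down in a cradle of its own in the grey case, and when all of them are in, lay the flat retaining bar across the two supports over them. Then swing the lid fully shut and, after that, fold the clamp lever fully down onto it. Leave the steel cube and the stand with the copper disc where they are.

Things in the scene. Friction and masses are not known exactly. Their poses are not given: they have to be found in the camera images.
- section1: waveguide section: round brass tube, 24 mm diameter, 126 mm long, with a square 30 x 30 x 6 mm flange at each end, about 0.18 kg; absent in some starts (2 or 3 of 4 are present). Origin at its middle on its axis, x along the tube. Starts level in two spring clips of the rack, axis 45 mm up. Grasp across the middle of the barrel. Lying on the table its axis is 15 to 21 mm up
- section2: waveguide section: round brass tube, 24 mm diameter, 126 mm long, with a square 30 x 30 x 6 mm flange at each end, about 0.18 kg; absent in some starts (2 or 3 of 4 are present). Origin at its middle on its axis, x along the tube. Starts level in two spring clips of the rack, axis 45 mm up. Grasp across the middle of the barrel. Lying on the table its axis is 15 to 21 mm up
- section3: waveguide section: round brass tube, 24 mm diameter, 126 mm long, with a square 30 x 30 x 6 mm flange at each end, about 0.18 kg; absent in some starts (2 or 3 of 4 are present). Origin at its middle on its axis, x along the tube. Starts level in two spring clips of the rack, axis 45 mm up. Grasp across the middle of the barrel. Lying on the table its axis is 15 to 21 mm up
- section4: waveguide section: round brass tube, 24 mm diameter, 126 mm long, with a square 30 x 30 x 6 mm flange at each end, about 0.18 kg; absent in some starts (2 or 3 of 4 are present). Origin at its middle on its axis, x along the tube. Starts level in two spring clips of the rack, axis 45 mm up. Grasp across the middle of the barrel. Lying on the table its axis is 15 to 21 mm up
- rack: black base 120 x 230 x 12 mm, fixed; origin at underside centre. Four clip places at y = -90, -30, 30, 90 mm hold tubes along the rack's x, by two 16 mm long clips 40 mm either side of the tube's middle (tops 68 mm up). Clips open upward: pulled straight up, a tube meets 5 to 12 N, then they snap open after 3 to 9 mm
- case: grey case, fixed, its x away from the robot; 180 (x) x 260 (y) x 68 mm high, walls and floor 6 mm, origin at underside centre. Two white rails along y at x = -42 and 42 mm (12 mm thick, 39 mm high) have V notches that make three cradles at y = -60, 0, 60 mm for tubes along x; free floor between the rails. 48 mm from a cradle's middle to the next tube, 46 mm to a bar support
- bar: retaining bar: plain flat bar of black-anodised aluminium, 20 (x) x 238 (y) x 14 (z) mm, 0.17 kg, origin at its centre, lying flat on the table at the start. Grasp it at the middle across its 20 mm width
- cradle0 (a point): rest position of the middle of a tube's axis in the cradle at case y = -60 mm, 36 mm above the table
- cradle1 (a point): the same for the middle cradle
- cradle2 (a point): the same for the cradle at case y = +60 mm
- bar_seat (a point): where the bar's centre lies when it bridges the two supports, 58 mm up, bar along the case's y. Supports: steel blocks inside the y walls, 106 to 124 mm either side, top 51 mm up, each with two outward-sloping cheeks: slot 27 mm wide at the foot, 38 mm at the top (64 mm up). The laid bar clears the tubes and the shut lid by 3 mm
- lid_hinge (a point): point on the lid's hinge line (middle of the case's +y wall, 72 mm up); the hinge line runs along the case's x
- lid_edge (a point): middle of the lid's free edge, 256 mm from the hinge line, in mid thickness; the lid is a grey plate 180 x 256 x 8 mm. Stiff hinge (about 0.5 N m), so the lid stays at any angle. Open, it stands up to about 330 mm above the table, in the way of low moves across its side of the bench; it can be pushed over from its outer side and then pressed down from above
- lid (a joint): lid angle in rad: 0 shut, flat on the case; starts open and upright at 1.4 to 1.75; 1.57 is vertical, more leans outward (case +y)
- clamp_hinge (a point): pivot of the clamp lever on its bracket outside the case's -y wall, 88 mm up; axis along the case's x
- clamp_grip (a point): middle of the clamp lever's black T-handle, a round bar 70 mm long and 16 mm thick along the case's x, 95 mm from the pivot; the lever is a steel arm 18 mm wide and 8 mm thick with a rubber foot
- clamp (a joint): clamp lever angle in rad: 0 folded down on the shut lid, pointing to case +y; starts open at 1.6 to 1.9 (1.57 upright, more leans outward, case -y); stiff (about 0.2 N m), stays where it is left
- splitter: steel cube with round windows, 70 mm; not part of the job, to be left alone. Origin at its underside
- sample: copper disc in a clear upright plate on a round foot, 72 mm across, 72 mm tall; not part of the job, to be left alone. Origin at its underside
Not all that is in view belongs to the job. Leave any black look-alike of the section4 alone.

How it is judged (in metres and radians):
On the way, in this order (a step that is already met when the one before it is completed fails the run):
1. every section lies in a cradle of the case (x of section1 in the frame of case between -0.015 and 0.015 m and y of section1 in the frame of case between -0.07 and 0.07 m and z of section1 in the frame of case between 0.031 and 0.041 m and angle between the x axis of each of section1, section2, section3, section4 and the x axis of case, either way round below 0.08 rad and x of section2 in the frame of case between -0.015 and 0.015 m and y of section2 in the frame of case between -0.07 and 0.07 m and z of section2 in the frame of case between 0.031 and 0.041 m and x of section3 in the frame of case between -0.015 and 0.015 m and y of section3 in the frame of case between -0.07 and 0.07 m and z of section3 in the frame of case between 0.031 and 0.041 m and x of section4 in the frame of case between -0.015 and 0.015 m and y of section4 in the frame of case between -0.07 and 0.07 m and z of section4 in the frame of case between 0.031 and 0.041 m), for 0.2 s.
2. the bar lies across both supports over the sections (all of step 1 and x of bar in the frame of case between -0.008 and 0.008 m and y of bar in the frame of case between -0.01 and 0.01 m and z of bar in the frame of case between 0.054 and 0.062 m and angle between the y axis of bar and the y axis of case, either way round below 0.06 rad), for 0.2 s.
3. the lid is shut over them (all of step 2 and value of joint lid below 0.05 rad), for 0.2 s.
4. the clamp lever is down on the shut lid (value of joint lid below 0.05 rad and value of joint clamp below 0.1 rad), for 0.2 s.
At the end, for the whole second after the job is handed in: All sections present lie in V cradles (15 mm lengthways, 5 mm in height, 0.08 rad), the bar lies in both support slots (8 mm across, 10 mm along, 4 mm in height, 0.06 rad), lid within 0.05 rad of shut, clamp lever within 0.1 rad of down, all released and at rest (all of step 2 and all of step 4 and linear speed of each of section1, section2, section3, section4, bar below 0.02 m/s and contact force between each of section1, section2, section3, section4, bar and the fingers below 0.3 N); the robot touches nothing.
It fails at once if the steel cube or the stand with the copper disc is moved more than 30 mm (distance of any of splitter, sample from where it was at the start of the episode above 0.03 m).
Of section1, section2, section3, section4 only 2 to 3 are there at a start; the rules pass over those that are not, and their reading is None.
At some moment in a run one of bar may be knocked a few centimetres aside while the robot is not near it.
Once in a run the grip may slacken for a moment while it holds something.
It also fails if it takes over 210 s, if anything falls off the work surface, if the arm or the gripper's body presses on something with over 40 N, if the wrist force passes 120 N, or if a joint passes its speed limit or range.

ROBOT

A 6-joint arm with a two-finger parallel gripper is mounted at the origin on the work surface. World frame = base frame: x ahead of the robot, y to its left, z up, the work surface at z = 0. Lengths are in mm, angles in rad, forces in N, time in s.
With the tool pointing down it reaches from about 300 to 775 mm from the base axis. Payload 14.6 kg.
Tool frame: the origin (TCP) lies midway between the tips of the shut fingers; the grasp point (between the pads) lies 19 mm behind it; z points along the fingers, y is the line along which they close (so a half turn about z gives the same grasp; the last joint's range is limited). The gripper opens to 94 mm and grips with 3 to 60 N. Pads are 16 mm wide; open, the fingers measure 119 mm over their backs; the gripper's body (75 mm by 177 mm) begins 78 mm behind the grasp point.
Start: joints at [-1.323, 0.3, 1.521, -0, 1.321, -0.067], TCP at [170.287, -522.964, 205.446] pointing down, gripper open.
Joint ranges: [-3.03, 3.03], [-0.79, 2.21], [0.23, 2.52], [-1.04, 4.18], [0, 3.07], [-2.55, 2.55]. Speed limits (rad/s): [2.22, 2.22, 2.57, 3.14, 3.14, 3.14].

INTERFACE

Orientations are given as [roll, pitch, yaw] about the fixed x, y, z axes, in that order (R = Rz(yaw) Ry(pitch) Rx(roll)).
In Python, from cell import manip, camera gives the robot as it stands.
- The arm moves only by the tool move_arm, never from a script. Its arguments are lists of equal length, an entry for each row: "dp": the shift along the world's x, y, z in mm, a list of three; "rotation": the turn, a rotation vector about the world's x, y, z in rad, a list of three; "hand": the opening, from 0 (shut) to 1 (fully open). A call has 1 to 10 rows; each row shifts and turns the commanded pose from where the row before left it; what a row does not reach is not made up. A row lasts 1/8 s, in which the tool goes at most 62.5 mm and 10.7 degrees, less where a joint would pass 70% of its speed; a pose out of reach is approached as far as the arm can. A call with a gripper value outside its range is refused whole. The fingers move at their own pace and stop on an object; "newtons" is the grip in N (left out, the last holds). Time passes only in rows, so rows that do not move let the fingers close. It gives the time, the measured TCP pose, the force, the opening and the grip force at its end, in the units of the state.
- manip.read_state(): the state, without advancing time (a new reading comes with each control period).
- camera(name): name is "scene" or "top"; returns a dict with "image" (400x640x3 uint8, red, green, blue), "fx", "fy", "cx", "cy" (pixels), "k1" (the pictures are not rectified: a ray, as slopes to the right and down, at radius r is drawn at 1 + k1 r^2 times it, then the intrinsics apply), "R" (3x3) and "t" (3): a world point X has camera coordinates R X + t. Camera axes: x right, y down, z forward; pixel columns grow to the right and rows downward; lengths in mm; the calibration is good to about 2 mm. A picture is of the moment at which its call begins. There is no depth.
- manip.sign_off(): hands the job in; it is judged then, once.
The state is a dict: "clock": time; "joints": joint angles; "qd": joint speeds; "effort": joint torques, N m; "eef_pos": TCP position; "eef_rot": TCP orientation; "wrist_force": force on the tool from outside, world axes, zero at the start; "moment": the same for the moment, N m; "finger_gap": finger opening in mm; "finger_force": force on a finger pad.
Only numpy, scipy, OpenCV 4.12 (cv2) and the standard library are available. Lean on these libraries where they do the work, as an engineer would, in place of code of your own. Each camera call takes 0.05 s, during which the arm holds its last target. There are 200 camera calls.

## Working session

There is one attempt and no reset: what is moved stays moved. The work goes in short steps, Python scripts to look and compute and a tool call to move; the robot and the scene stay as the last step left them, time stands still between calls to the robot, and variables do not carry over. Pictures are saved under pics/ and viewed, at most 14 in all, crops included, and the job is handed in when it is done.

Besides the shell and the picture viewer there is one more tool, called after "Emit:" by a JSON object that holds its "method" and its "body", one argument or row to a line. move_arm: Moves the arm, as the interface text tells. Its arguments: {"type":"object","properties":{"dp":{"type":"array","items":{"type":"array","items":{"type":"number"}}},"rotation":{"type":"array","items":{"type":"array","items":{"type":"number"}}},"hand":{"type":"array","items":{"type":"number"}},"newtons":{"type":"number"}},"required":["dp","rotation","hand"]}

```bash
ls; mkdir -p pics
cat > h.py <<'E'
import numpy as np, cv2
from cell import manip, camera
def ray(c,u,v):
    x,y=(u-c["cx"])/c["fx"],(v-c["cy"])/c["fy"]
    rd=np.hypot(x,y); r=rd
    for _ in range(20): r=rd/(1+c["k1"]*r*r)
    s=r/rd if rd else 1
    R=np.array(c["R"]);t=np.array(c["t"])
    return -R.T@t, R.T@np.array([x*s,y*s,1])
def onz(c,u,v,z):
    o,d=ray(c,u,v); return o+d*(z-o[2])/d[2]
def proj(c,X):
    p=np.array(c["R"])@np.array(X,float)+np.array(c["t"]); x,y=p[:2]/p[2]; f=1+c["k1"]*(x*x+y*y)
    return c["fx"]*x*f+c["cx"],c["fy"]*y*f+c["cy"]
def save(c,n,box=None,s=1):
    im=c["image"][:,:,::-1]
    if box: im=im[box[1]:box[3],box[0]:box[2]]
    cv2.imwrite("pics/"+n,cv2.resize(im,None,fx=s,fy=s,interpolation=cv2.INTER_CUBIC))
E
python3 - <<'E'
from h import *
for n in("scene","top"):
    c=camera(n); save(c,n+"0.png"); np.save(n+"0.npy",c,allow_pickle=True)
    o,_=ray(c,320,200); print(n,o,c["fx"],c["k1"],np.round(c["R"],2).tolist())
print(manip.read_state())
E
```

```text
pics
scene [1482.12082518  280.43457926  894.56742432] 506.91060092346436 -0.053729819365292454 [[-0.3, 0.95, -0.0], [0.58, 0.18, -0.79], [-0.75, -0.24, -0.61]]
top [ 352.75659468  -28.39081283 1370.03420278] 518.8782989526696 0.048290137391776455 [[-0.02, -1.0, -0.01], [-1.0, 0.02, -0.1], [0.1, 0.0, -1.0]]
{'clock': 0.1, 'joints': array([-1.32256477e+00,  3.00394704e-01,  1.52152169e+00, -5.82715196e-06,
        1.32068058e+00, -6.66025332e-02]), 'qd': array([-0.00138708, -0.00209669, -0.00159862, -0.00109419,  0.00154038,
       -0.00083121]), 'effort': array([ 1.83628421e-03, -5.32640791e+01, -3.53283477e+01,  7.08981883e-02,
        2.34522385e-02, -4.65933510e-05]), 'eef_pos': array([ 170.24964451, -522.74287891,  204.9533523 ]), 'eef_rot': array([-3.14059018e+00, -6.12090656e-05,  3.14835503e-01]), 'wrist_force': array([0.13749275, 0.04818584, 0.59215766]), 'moment': array([-0.02977315,  0.01643072, -0.03440475]), 'finger_force': 0.0, 'finger_gap': 93.90477865923778}
```

View pics/scene0.png

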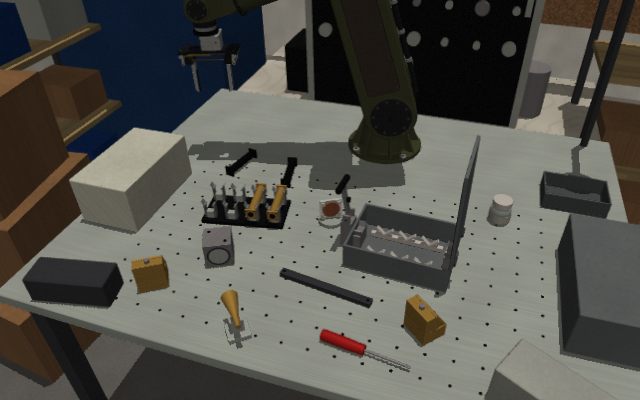

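View pics/top0.png

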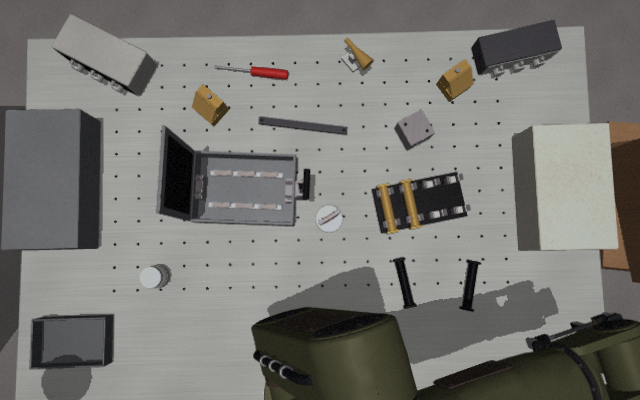

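The overhead picture shows two brass tubes in the rack at about (389,207) and (410,204). The case is centred near (250,188), with the lid open at its left and the clamp at (305,184). The bar is at (303,125), the cube at (414,128) and the disc stand at (329,218). There are two black look-alikes near (403,282) and (470,285).

Run:
```python
from h import *
c=np.load("top0.npy",allow_pickle=True).item()
save(c,"t_a.png",(150,110,350,245),4); save(c,"t_b.png",(360,160,480,250),5)
hsv=cv2.cvtColor(c["image"],cv2.COLOR_RGB2HSV)
m=((hsv[...,0]>12)&(hsv[...,0]<28)&(hsv[...,1]>110)&(hsv[...,2]>60)).astype(np.uint8)*255
m[:, :365]=0;m[:,:][:160]=0;m[250:]=0;m[:,500:]=0
for k in cv2.findContours(m,0,2)[0]:
    if cv2.contourArea(k)<60: continue
    r=cv2.minAreaRect(k); b=cv2.boxPoints(r); W=[onz(c,*p,50)[:2].round(1).tolist() for p in b]
    print(r,W,onz(c,*r[0],50).round(1))
# bar: darker, gray
g=c["image"][105:140,250:355].mean(2); mm=(g<110).astype(np.uint8)*255
mm=cv2.morphologyEx(mm,cv2.MORPH_OPEN,np.ones((3,3)))
for k in cv2.findContours(mm,0,2)[0]:
    if cv2.contourArea(k)<200: continue
    k=k+np.array([250,105]); r=cv2.minAreaRect(k); print("bar",r,[onz(c,*p,14)[:2].round(1).tolist() for p in cv2.boxPoints(r)],onz(c,*r[0],14).round(1))
```

```text
((387.5, 207.99996948242188), (49.026283264160156, 11.388848304748535), 77.47119140625) [[522.8, -175.0], [528.5, -203.7], [405.5, -226.2], [399.9, -197.9]] [ 463.9 -200.8   50. ]
((410.42779541015625, 203.6678466796875), (48.81632995605469, 11.59865951538086), 77.7352294921875) [[532.4, -234.0], [538.1, -263.2], [415.4, -284.5], [409.8, -255.7]] [ 473.6 -259.4   50. ]
bar ((302.5284118652344, 125.2634048461914), (88.40576171875, 8.181306838989258), 6.842772960662842) [[699.0, 130.7], [721.0, 127.8], [686.9, -105.2], [665.1, -102.1]] [693.   12.7  14. ]
```

View pics/t_a.png

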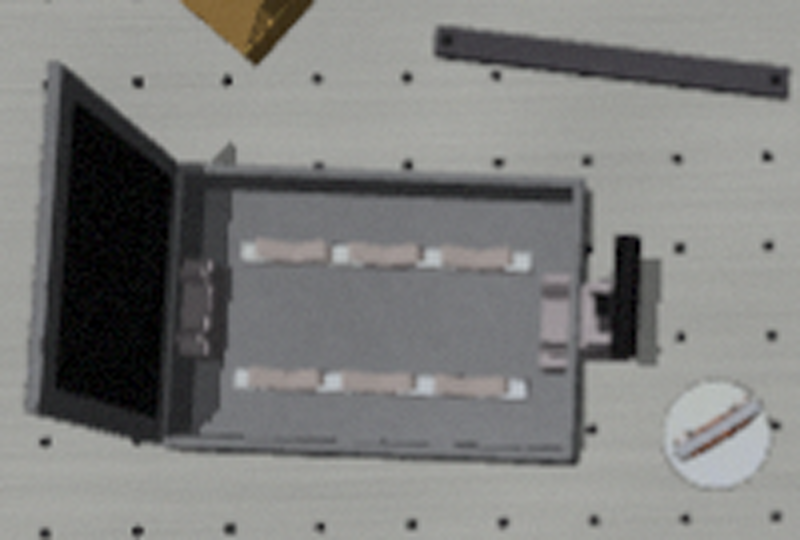

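View pics/t_b.png

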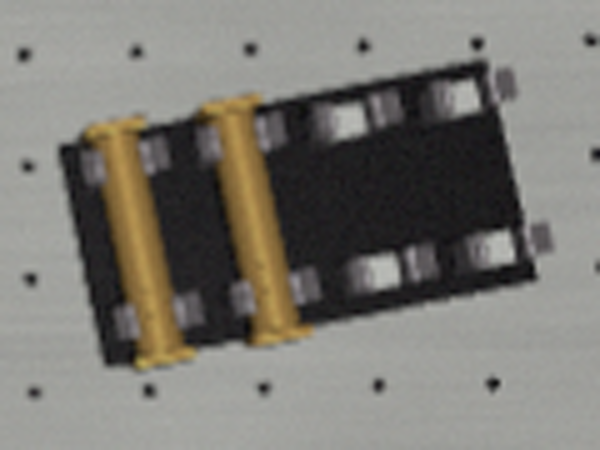

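The crops show the case interior. The rail ends are near crop pixels (241,252), (531,261), (235,379) and (526,390). The supports are at (195,308) and (555,322), and the black T-handle is at (627,295). The tubes occupy the two leftmost rack places. Next I'll measure the case, lid and clamp.

Run:
```python
from h import *
c=np.load("top0.npy",allow_pickle=True).item(); s=np.load("scene0.npy",allow_pickle=True).item()
P=lambda x,y,z:onz(c,150+x/4-.4,110+y/4-.4,z)[:2].round(1)
for n,x,y,z in[("railA+",241,252,39),("railA-",531,261,39),("railB+",235,379,39),("railB-",526,390,39),("rim1",584,180,68),("rim2",578,460,68),("rim3",178,165,68),("rim4",163,444,68),("sup+",198,308,51),("sup-",553,322,51),("lidtop1",52,64,325),("lidtop2",32,412,325),("hinge1",178,165,72),("hinge2",160,440,72),("Tmid",627,296,180)]: print(n,P(x,y,z))
p=[P(241,252,39),P(531,261,39),P(235,379,39),P(526,390,39)]
print("ctr",np.mean(p,0), "rimctr",np.mean([P(584,180,68),P(578,460,68),P(178,165,68),P(163,444,68)],0))
save(s,"s_a.png",(310,120,510,300),4)
```

```text
railA+ [567.3 254.3]
railA- [557.2  66.8]
railB+ [484.8 258.4]
railB- [473.4  71.4]
rim1 [604.   30.2]
rim2 [425.9  37.2]
rim3 [619.4 287.8]
rim4 [442.  297.2]
sup+ [529.8 279.3]
sup- [515.6  52.5]
lidtop1 [620.4 289.4]
lidtop2 [442.1 298.6]
hinge1 [618.5 286.8]
hinge2 [444.3 298.1]
Tmid [513.8   1.6]
ctr [520.675 162.725] rimctr [522.825 163.1  ]
```

View pics/s_a.png

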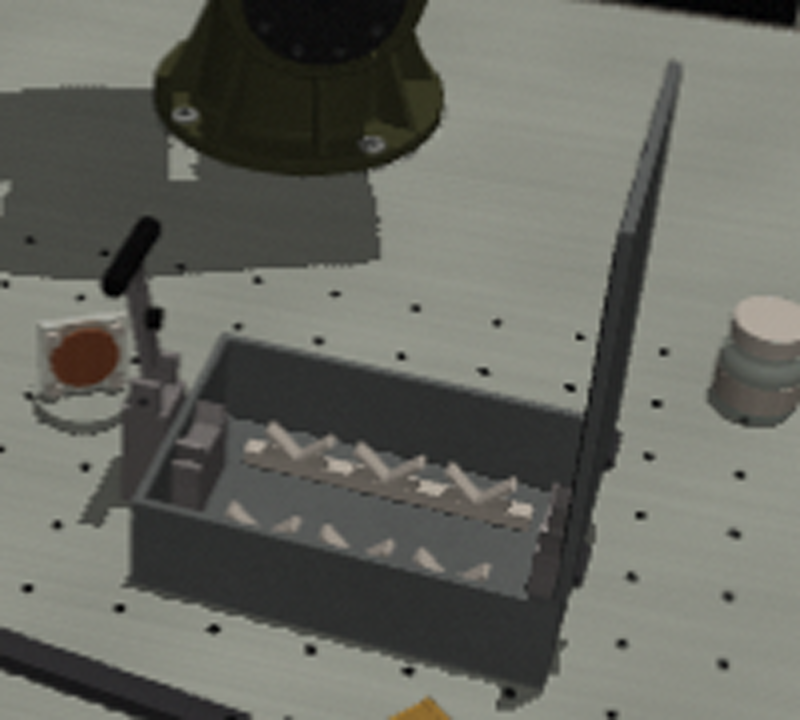

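The case centre is at about (522,163.5) with yaw −0.056. The lid is near vertical and the clamp leans out slightly. The plan is to put tube A in the middle cradle, and tube B in the +y cradle with the tool tilted so its body clears the lid.

Emit:
{"method": "move_arm", "body": {
  "dp": [
    [29.4, 32.2, -5],
    [29.4, 32.2, -5],
    [29.4, 32.2, -5],
    [29.4, 32.2, -5],
    [29.4, 32.2, -5],
    [29.4, 32.2, -5],
    [29.4, 32.2, -5],
    [29.4, 32.2, -5],
    [29.4, 32.2, -5],
    [29.4, 32.2, -5]
  ],
  "rotation": [
    [0, 0, -0.014],
    [0, 0, -0.014],
    [0, 0, -0.014],
    [0, 0, -0.014],
    [0, 0, -0.014],
    [0, 0, -0.014],
    [0, 0, -0.014],
    [0, 0, -0.014],
    [0, 0, -0.014],
    [0, 0, -0.014]
  ],
  "hand": [0.45, 0.45, 0.45, 0.45, 0.45, 0.45, 0.45, 0.45, 0.45, 0.45]
}}

```text
clock: 1.35
eef_pos: [465.0, -199.7, 155.1]
eef_rot: [-3.141, 0.0, 0.174]
wrist_force: [-0.4, -0.4, -0.5]
finger_gap: 42.3
finger_force: 0.0
```

Emit:
{"method": "move_arm", "body": {
  "dp": [
    [-1, -1.4, -30],
    [0, 0, -30],
    [0, 0, -30],
    [0, 0, -24],
    [0, 0, -14],
    [0, 0, 0],
    [0, 0, 0],
    [0, 0, 0],
    [0, 0, 0],
    [0, 0, 0]
  ],
  "rotation": [
    [0, 0, 0],
    [0, 0, 0],
    [0, 0, 0],
    [0, 0, 0],
    [0, 0, 0],
    [0, 0, 0],
    [0, 0, 0],
    [0, 0, 0],
    [0, 0, 0],
    [0, 0, 0]
  ],
  "hand": [0.45, 0.45, 0.45, 0.45, 0.45, 0.45, 0.1, 0.1, 0.1, 0.1],
  "newtons": 45
}}

```text
clock: 2.6
eef_pos: [463.7, -202.4, 28.2]
eef_rot: [3.141, -0.001, 0.175]
wrist_force: [-1.5, 2.7, 6.5]
finger_gap: 23.0
finger_force: 45.0
```

Emit:
{"method": "move_arm", "body": {
  "dp": [
    [0, 0, 4],
    [0, 0, 4],
    [0, 0, 4],
    [0, 0, 4],
    [0, 0, 6],
    [0, 0, 10],
    [0, 0, 20],
    [0, 0, 40],
    [0, 0, 50],
    [0, 0, 50]
  ],
  "rotation": [
    [0, 0, 0],
    [0, 0, 0],
    [0, 0, 0],
    [0, 0, 0],
    [0, 0, 0],
    [0, 0, 0],
    [0, 0, 0],
    [0, 0, 0],
    [0, 0, 0],
    [0, 0, 0]
  ],
  "hand": [0.1, 0.1, 0.1, 0.1, 0.1, 0.1, 0.1, 0.1, 0.1, 0.1]
}}

```text
clock: 3.85
eef_pos: [463.1, -202.4, 221.9]
eef_rot: [3.141, -0.001, 0.175]
wrist_force: [1.3, 0.6, -1.9]
finger_gap: 22.7
finger_force: 45.0
```

Emit:
{"method": "move_arm", "body": {
  "dp": [
    [5.9, 36.6, 2],
    [5.9, 36.6, 2],
    [5.9, 36.6, 2],
    [5.9, 36.6, 2],
    [5.9, 36.6, 2],
    [5.9, 36.6, 0],
    [5.9, 36.6, 0],
    [5.9, 36.6, 0],
    [5.9, 36.6, 0],
    [5.9, 36.6, 0]
  ],
  "rotation": [
    [0, 0, -0.023],
    [0, 0, -0.023],
    [0, 0, -0.023],
    [0, 0, -0.023],
    [0, 0, -0.023],
    [0, 0, -0.023],
    [0, 0, -0.023],
    [0, 0, -0.023],
    [0, 0, -0.023],
    [0, 0, -0.023]
  ],
  "hand": [0.1, 0.1, 0.1, 0.1, 0.1, 0.1, 0.1, 0.1, 0.1, 0.1]
}}

```text
clock: 5.1
eef_pos: [522.5, 164.8, 230.4]
eef_rot: [-3.141, -0.001, -0.056]
wrist_force: [0.9, -0.4, -3.0]
finger_gap: 22.8
finger_force: 45.0
```

Run:
```python
from h import *
c=camera("scene"); save(c,"s1.png",(290,60,510,300),2.5)
print(manip.read_state()["eef_pos"])
```

```text
[522.57452319 168.17619835 230.18931902]
```

View pics/s1.png

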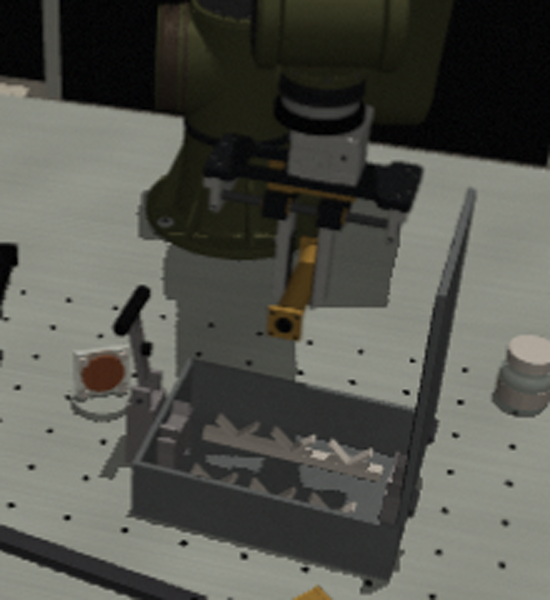

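The tube is held level above the case, with its near flange at (285,322) in the crop, and the body is wide along y as expected. Lowering into the middle cradle.

Emit:
{"method": "move_arm", "body": {
  "dp": [
    [0, 0, 0],
    [0, 0, 0],
    [0, 0, -40],
    [0, 0, -50],
    [0, 0, -50],
    [0, 0, -30],
    [0, 0, 0]
  ],
  "rotation": [
    [0, 0, 0],
    [0, 0, 0],
    [0, 0, 0],
    [0, 0, 0],
    [0, 0, 0],
    [0, 0, 0],
    [0, 0, 0]
  ],
  "hand": [0.1, 0.1, 0.1, 0.1, 0.1, 0.1, 0.1]
}}

```text
clock: 6.02
eef_pos: [521.4, 162.5, 58.1]
eef_rot: [3.141, 0.003, -0.056]
wrist_force: [0.1, 0.7, -0.7]
finger_gap: 23.0
finger_force: 45.0
```

Run:
```python
from h import *
c=camera("scene"); save(c,"s2.png",(330,180,490,290),5)
t=camera("top");np.save("top1.npy",t,allow_pickle=True)
for X in [(585,160.6,0),(459,167.6,0)]: print(proj(c,(X[0],X[1],62)),)
```

```text
(np.float64(397.24544221802256), np.float64(252.0134294601133))
(np.float64(409.6981492955041), np.float64(220.62159292102166))
```

View pics/s2.png

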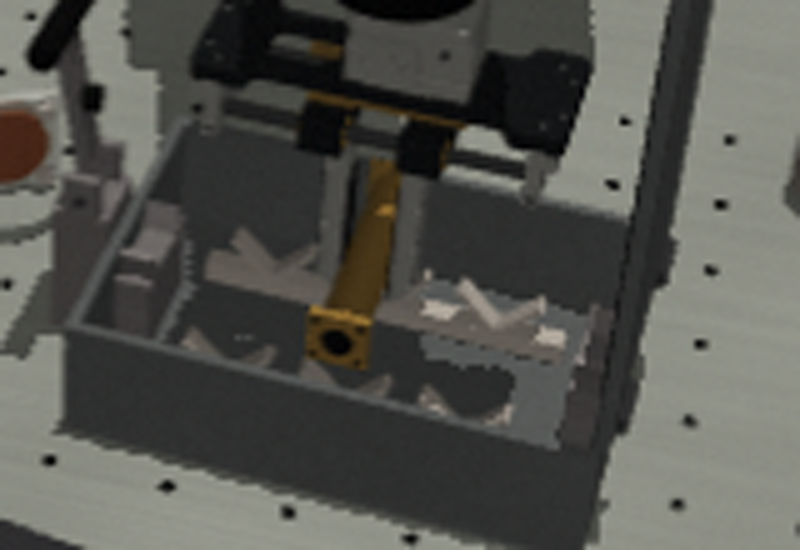

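The tube hangs right over the middle cradle, its flange at (338,340) above the V at (345,385). Lowering the rest of the way and releasing.

Emit:
{"method": "move_arm", "body": {
  "dp": [
    [0, 0, -15],
    [0, 0, -12],
    [0, 0, -7],
    [0, 0, -3],
    [0, 0, 0]
  ],
  "rotation": [
    [0, 0, 0],
    [0, 0, 0],
    [0, 0, 0],
    [0, 0, 0],
    [0, 0, 0]
  ],
  "hand": [0.1, 0.1, 0.1, 0.1, 0.1]
}}

```text
clock: 6.75
eef_pos: [522.3, 163.7, 22.4]
eef_rot: [3.142, 0.0, -0.055]
wrist_force: [-0.4, 0.3, -1.5]
finger_gap: 22.9
finger_force: 45.0
```

Emit:
{"method": "move_arm", "body": {
  "dp": [
    [0, 0, -2],
    [0, 0, -1.5],
    [0, 0, 0]
  ],
  "rotation": [
    [0, 0, 0],
    [0, 0, 0],
    [0, 0, 0]
  ],
  "hand": [0.1, 0.1, 0.1]
}}

```text
clock: 7.12
eef_pos: [522.8, 164.1, 19.8]
eef_rot: [-3.141, -0.001, -0.055]
wrist_force: [-2.3, 2.6, 4.7]
finger_gap: 23.0
finger_force: 45.0
```

Contact, 6 N. Releasing and rising.

Emit:
{"method": "move_arm", "body": {
  "dp": [
    [0, 0, 0],
    [0, 0, 0],
    [0, 0, 0],
    [0, 0, 30],
    [0, 0, 45],
    [0, 0, 55],
    [0, 0, 55],
    [0, 0, 30]
  ],
  "rotation": [
    [0, 0, 0],
    [0, 0, 0],
    [0, 0, 0],
    [0, 0, 0],
    [0, 0, 0],
    [0, 0, 0],
    [0, 0, 0],
    [0, 0, 0]
  ],
  "hand": [0.42, 0.42, 0.42, 0.42, 0.42, 0.42, 0.42, 0.42]
}}

```text
clock: 8.12
eef_pos: [522.7, 163.7, 237.0]
eef_rot: [-3.141, -0.003, -0.055]
wrist_force: [-0.5, -0.2, -0.1]
finger_gap: 39.5
finger_force: 0.0
```

Emit:
{"method": "move_arm", "body": {
  "dp": [
    [-4.8, -42.5, 0],
    [-4.8, -42.5, 0],
    [-4.8, -42.5, 0],
    [-4.8, -42.5, 0],
    [-4.8, -42.5, 0],
    [-4.8, -42.5, -5],
    [-4.8, -42.5, -10],
    [-4.8, -42.5, -15],
    [-4.8, -42.5, -15],
    [-4.8, -42.5, -15]
  ],
  "rotation": [
    [0, 0, 0.023],
    [0, 0, 0.023],
    [0, 0, 0.023],
    [0, 0, 0.023],
    [0, 0, 0.023],
    [0, 0, 0.023],
    [0, 0, 0.023],
    [0, 0, 0.023],
    [0, 0, 0.023],
    [0, 0, 0.023]
  ],
  "hand": [0.42, 0.42, 0.42, 0.42, 0.42, 0.42, 0.42, 0.42, 0.42, 0.42]
}}

```text
clock: 9.38
eef_pos: [473.9, -262.8, 173.5]
eef_rot: [3.141, -0.0, 0.175]
wrist_force: [0.0, 0.6, 0.3]
finger_gap: 39.6
finger_force: 0.0
```

Run:
```python
from h import *
print(manip.read_state()["eef_pos"])
c=camera("top"); hsv=cv2.cvtColor(c["image"],cv2.COLOR_RGB2HSV)
m=((hsv[...,0]>12)&(hsv[...,0]<28)&(hsv[...,1]>110)&(hsv[...,2]>40)).astype(np.uint8)*255
m[:145]=0;m[250:]=0;m[:,500:]=0;m[:,:160]=0
for k in cv2.findContours(m,0,2)[0]:
    if cv2.contourArea(k)<60: continue
    r=cv2.minAreaRect(k); print(r,[onz(c,*p,42)[:2].round(1).tolist() for p in cv2.boxPoints(r)],onz(c,*r[0],42).round(1))
```

```text
[ 473.9266484  -262.80460696  173.52559573]
((244.5018768310547, 188.9565887451172), (11.076491355895996, 48.34563064575195), 2.4895527362823486) [[460.8, 182.1], [586.1, 175.7], [584.2, 147.1], [458.9, 153.8]] [522.3 164.7  42. ]
```

Tube A lies at (522.3,164.7) with yaw −0.051, so it is seated. Now tube B.

Emit:
{"method": "move_arm", "body": {
  "dp": [
    [0, 1.3, -35],
    [0, 0, -35],
    [0, 0, -35],
    [0, 0, -26],
    [0, 0, -14],
    [0, 0, 0],
    [0, 0, 0],
    [0, 0, 0],
    [0, 0, 0],
    [0, 0, 0]
  ],
  "rotation": [
    [0, 0, 0],
    [0, 0, 0],
    [0, 0, 0],
    [0, 0, 0],
    [0, 0, 0],
    [0, 0, 0],
    [0, 0, 0],
    [0, 0, 0],
    [0, 0, 0],
    [0, 0, 0]
  ],
  "hand": [0.45, 0.45, 0.45, 0.45, 0.45, 0.45, 0.1, 0.1, 0.1, 0.1]
}}

```text
clock: 10.68
eef_pos: [474.7, -260.3, 29.8]
eef_rot: [3.141, -0.001, 0.175]
wrist_force: [-0.2, -0.1, 6.5]
finger_gap: 22.9
finger_force: 45.0
```

Emit:
{"method": "move_arm", "body": {
  "dp": [
    [0, 0, 4],
    [0, 0, 4],
    [0, 0, 4],
    [0, 0, 4],
    [0, 0, 6],
    [0, 0, 10],
    [0, 0, 20],
    [0, 0, 45],
    [0, 0, 55],
    [0, 0, 55]
  ],
  "rotation": [
    [0, 0, 0],
    [0, 0, 0],
    [0, 0, 0],
    [0, 0, 0],
    [0, 0, 0],
    [0, 0, 0],
    [0, 0, 0],
    [0, 0, 0],
    [0, 0, 0],
    [0, 0, 0]
  ],
  "hand": [0.1, 0.1, 0.1, 0.1, 0.1, 0.1, 0.1, 0.1, 0.1, 0.1]
}}

```text
clock: 11.92
eef_pos: [474.1, -259.9, 238.6]
eef_rot: [3.141, -0.001, 0.175]
wrist_force: [0.1, -0.2, -0.5]
finger_gap: 23.1
finger_force: 45.0
```

Emit:
{"method": "move_arm", "body": {
  "dp": [
    [5.2, 40, 0],
    [5.2, 40, 0],
    [5.2, 40, 0],
    [5.2, 40, 0],
    [5.2, 40, 0],
    [5.2, 40, 0],
    [5.2, 40, 0],
    [5.2, 40, 0],
    [5.2, 40, 0],
    [5.2, 30, 0]
  ],
  "rotation": [
    [0, 0, -0.023],
    [0, 0, -0.023],
    [0, 0, -0.023],
    [0, 0, -0.023],
    [0, 0, -0.023],
    [0, 0, -0.023],
    [0, 0, -0.023],
    [0, 0, -0.023],
    [0, 0, -0.023],
    [0, 0, -0.023]
  ],
  "hand": [0.1, 0.1, 0.1, 0.1, 0.1, 0.1, 0.1, 0.1, 0.1, 0.1]
}}

```text
clock: 13.18
eef_pos: [526.2, 131.6, 236.8]
eef_rot: [-3.141, -0.001, -0.055]
wrist_force: [0.4, -0.3, -0.3]
finger_gap: 22.9
finger_force: 45.0
```

Emit:
{"method": "move_arm", "body": {
  "dp": [
    [0, 0, 0],
    [0, 0, 0],
    [0, 0, 0],
    [0, 0, 0],
    [0, 30, -20],
    [0, 30, -20],
    [0, 25, -20],
    [0, 15, -20],
    [0, 0, 0]
  ],
  "rotation": [
    [0.1, -0.0055, 0],
    [0.1, -0.0055, 0],
    [0.1, -0.0055, 0],
    [0.1, -0.0055, 0],
    [0, 0, 0],
    [0, 0, 0],
    [0, 0, 0],
    [0, 0, 0],
    [0, 0, 0]
  ],
  "hand": [0.1, 0.1, 0.1, 0.1, 0.1, 0.1, 0.1, 0.1, 0.1]
}}

```text
clock: 14.3
eef_pos: [525.5, 230.5, 155.4]
eef_rot: [-2.741, 0.002, -0.054]
wrist_force: [-0.1, 0.4, -0.6]
finger_gap: 22.9
finger_force: 45.0
```

Run:
```python
from h import *
st=manip.read_state(); print(st["eef_pos"],st["eef_rot"],st["joints"])
c=camera("scene"); save(c,"s3.png",(310,80,510,290),2.8)
```

```text
[525.54527421 230.50832234 155.44633371] [-2.74132608e+00  1.82346709e-03 -5.35563077e-02] [0.16763916 0.33721195 1.64595153 0.4391263  1.10859089 1.60385376]
```

View pics/s3.png

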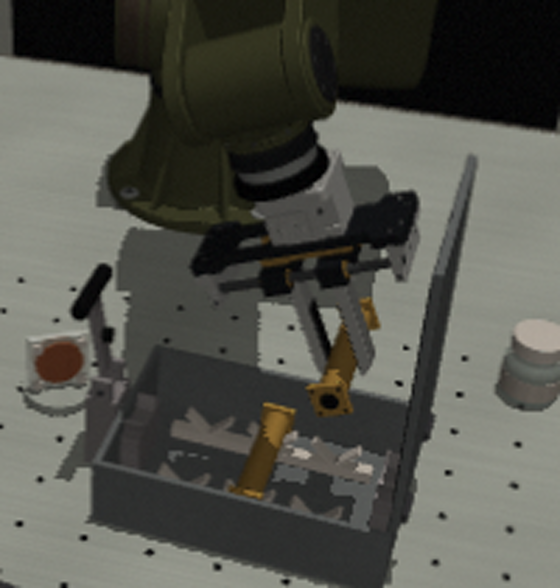

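The tilted tool clears the lid, whose top is at (470,160). Tube A sits in the middle cradle, and the held tube is above the +y cradle with its near flange at (330,398). Descending.

Emit:
{"method": "move_arm", "body": {
  "dp": [
    [0, 0, -30],
    [0, 0, -35],
    [0, 0, -30],
    [0, 0, -20],
    [0, 0, -10],
    [0, 0, -4],
    [0, 0, 0]
  ],
  "rotation": [
    [0, 0, 0],
    [0, 0, 0],
    [0, 0, 0],
    [0, 0, 0],
    [0, 0, 0],
    [0, 0, 0],
    [0, 0, 0]
  ],
  "hand": [0.1, 0.1, 0.1, 0.1, 0.1, 0.1, 0.1]
}}

```text
clock: 15.22
eef_pos: [526.7, 229.9, 27.6]
eef_rot: [-2.741, -0.001, -0.055]
wrist_force: [-1.0, 0.3, -1.8]
finger_gap: 22.9
finger_force: 45.0
```

Emit:
{"method": "move_arm", "body": {
  "dp": [
    [0, 0, -2],
    [0, 0, -2],
    [0, 0, -1],
    [0, 0, 0]
  ],
  "rotation": [
    [0, 0, 0],
    [0, 0, 0],
    [0, 0, 0],
    [0, 0, 0]
  ],
  "hand": [0.1, 0.1, 0.1, 0.1]
}}

```text
clock: 15.72
eef_pos: [526.5, 230.2, 22.3]
eef_rot: [-2.74, -0.0, -0.055]
wrist_force: [-0.4, 2.4, 1.9]
finger_gap: 23.2
finger_force: 45.0
```

Emit:
{"method": "move_arm", "body": {
  "dp": [
    [0, 0, 0],
    [0, 0, 0],
    [0, 0, 0],
    [-0.2, -4, 9],
    [-0.5, -8, 19],
    [-0.5, -8, 19],
    [-0.5, -8, 19],
    [0, -20, 40],
    [0, -20, 50],
    [0, -20, 50]
  ],
  "rotation": [
    [0, 0, 0],
    [0, 0, 0],
    [0, 0, 0],
    [0, 0, 0],
    [0, 0, 0],
    [0, 0, 0],
    [0, 0, 0],
    [0, 0, 0],
    [0, 0, 0],
    [0, 0, 0]
  ],
  "hand": [0.36, 0.36, 0.36, 0.36, 0.36, 0.36, 0.36, 0.36, 0.36, 0.36]
}}

```text
clock: 16.98
eef_pos: [524.1, 140.7, 231.0]
eef_rot: [-2.742, -0.001, -0.056]
wrist_force: [0.5, -0.7, 0.4]
finger_gap: 33.9
finger_force: 0.0
```

```bash
cat > look.py <<'E'
from h import *
c=camera("top"); hsv=cv2.cvtColor(c["image"],cv2.COLOR_RGB2HSV)
m=((hsv[...,0]>12)&(hsv[...,0]<28)&(hsv[...,1]>110)&(hsv[...,2]>40)).astype(np.uint8)*255
m[:145]=0;m[250:]=0;m[:,500:]=0;m[:,:160]=0
for k in cv2.findContours(m,0,2)[0]:
    if cv2.contourArea(k)<60: continue
    r=cv2.minAreaRect(k); print("tube",r[1:],[onz(c,*p,42)[:2].round(1).tolist() for p in cv2.boxPoints(r)],onz(c,*r[0],42).round(1))
g=c["image"][85:150,230:385].mean(2); mm=(g<110).astype(np.uint8)*255
mm=cv2.morphologyEx(mm,cv2.MORPH_OPEN,np.ones((3,3)))
for k in cv2.findContours(mm,0,2)[0]:
    if cv2.contourArea(k)<200: continue
    k=k+np.array([230,85]); r=cv2.minAreaRect(k); print("bar",r,[onz(c,*p,14)[:2].round(1).tolist() for p in cv2.boxPoints(r)],onz(c,*r[0],14).round(1))
E
python3 look.py; python3 -c "
from h import *
save(camera('scene'),'s4.png',(280,80,510,310),2.6)"
```

```text
tube ((26.0, 6.0), 90.0) [[527.7, 181.4], [527.4, 165.9], [460.1, 166.5], [460.5, 181.9]] [493.9 173.9  42. ]
tube ((28.0, 12.0), 90.0) [[536.9, 243.1], [536.2, 212.2], [463.8, 212.6], [464.5, 243.3]] [500.3 227.8  42. ]
bar ((282.0, 140.5), (17.0, 72.0), 90.0) [[678.2, 163.3], [673.8, -28.1], [628.0, -27.0], [632.4, 163.8]] [653.1  68.   14. ]
bar ((316.7444763183594, 115.62934875488281), (88.92205047607422, 7.982729434967041), 6.842773914337158) [[724.6, 93.2], [746.1, 90.3], [711.7, -144.4], [690.3, -141.3]] [718.3 -25.7  14. ]
```

View pics/s4.png

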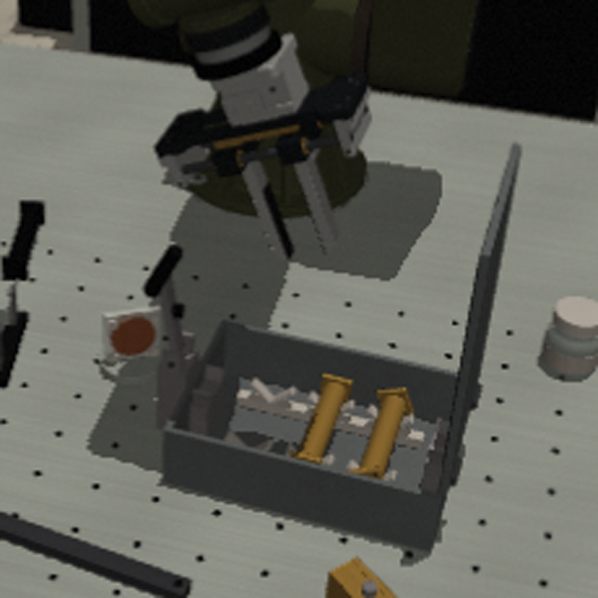

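Both tubes lie in their cradles, the middle one and the +y one. The bar has been knocked to (718,−26) with its y axis at yaw −0.146. Going to the bar.

Emit:
{"method": "move_arm", "body": {
  "dp": [
    [10, 0, 0],
    [10, 0, 0],
    [10, 0, 0],
    [10, 0, 0],
    [20, -20, 0],
    [20, -20, 0],
    [20, -20, 0],
    [20, -20, 0],
    [20, -20, 0],
    [20, -20, 0]
  ],
  "rotation": [
    [-0.1, 0.0055, 0],
    [-0.1, 0.0055, 0],
    [-0.1, 0.0055, 0],
    [-0.1, 0.0055, 0],
    [0, 0, 0.165],
    [0, 0, 0.165],
    [0, 0, 0.165],
    [0, 0, 0.165],
    [0, 0, 0.165],
    [0, 0, 0.165]
  ],
  "hand": [0.45, 0.45, 0.45, 0.45, 0.45, 0.45, 0.45, 0.45, 0.45, 0.45]
}}

```text
clock: 18.32
eef_pos: [684.8, 20.9, 228.4]
eef_rot: [3.141, 0.0, 0.94]
wrist_force: [0.2, -0.4, 0.8]
finger_gap: 42.3
finger_force: 0.0
```

Emit:
{"method": "move_arm", "body": {
  "dp": [
    [12, -14, -30],
    [12, -14, -30],
    [12, -14, -30],
    [0, -4, -20],
    [0, 0, 0],
    [0, 0, 0]
  ],
  "rotation": [
    [0, 0, 0.165],
    [0, 0, 0.165],
    [0, 0, 0.16],
    [0, 0, 0],
    [0, 0, 0],
    [0, 0, 0]
  ],
  "hand": [0.45, 0.45, 0.45, 0.45, 0.45, 0.45]
}}

```text
clock: 19.08
eef_pos: [720.8, -23.6, 119.7]
eef_rot: [3.14, -0.0, 1.423]
wrist_force: [-0.7, -0.2, 0.2]
finger_gap: 42.4
finger_force: 0.0
```

Emit:
{"method": "move_arm", "body": {
  "dp": [
    [-2.5, -2, -35],
    [0, 0, -35],
    [0, 0, -25],
    [0, 0, -14],
    [0, 0, -5],
    [0, 0, 0],
    [0, 0, 0],
    [0, 0, 0],
    [0, 0, 0],
    [0, 0, 0]
  ],
  "rotation": [
    [0, 0, 0],
    [0, 0, 0],
    [0, 0, 0],
    [0, 0, 0],
    [0, 0, 0],
    [0, 0, 0],
    [0, 0, 0],
    [0, 0, 0],
    [0, 0, 0],
    [0, 0, 0]
  ],
  "hand": [0.45, 0.45, 0.45, 0.45, 0.45, 0.45, 0.1, 0.1, 0.1, 0.1]
}}

```text
clock: 20.32
eef_pos: [718.5, -26.1, 4.6]
eef_rot: [3.14, -0.0, 1.425]
wrist_force: [0.9, 0.8, 4.1]
finger_gap: 19.2
finger_force: 45.0
```

Emit:
{"method": "move_arm", "body": {
  "dp": [
    [0, 0, 10],
    [0, 0, 25],
    [0, 10, 40],
    [0, 35, 40],
    [0, 40, 10],
    [-10, 40, 10],
    [-20, 40, 0],
    [-30, 24, 0],
    [-40, 0, 0],
    [-40, 0, 0]
  ],
  "rotation": [
    [0, 0, 0],
    [0, 0, 0],
    [0, 0, 0.0],
    [0, 0, 0.015],
    [0, 0, 0.015],
    [0, 0, 0.015],
    [0, 0, 0.015],
    [0, 0, 0.015],
    [0, 0, 0.015],
    [0, 0, 0]
  ],
  "hand": [0.1, 0.1, 0.1, 0.1, 0.1, 0.1, 0.1, 0.1, 0.1, 0.1]
}}

```text
clock: 21.58
eef_pos: [576.4, 163.2, 139.0]
eef_rot: [-3.141, 0.0, 1.516]
wrist_force: [0.7, 0.4, -0.5]
finger_gap: 19.3
finger_force: 45.0
```

Emit:
{"method": "move_arm", "body": {
  "dp": [
    [-30, 0, 0],
    [-18, 0, 0],
    [-8, 0, 0],
    [0, 0, 0],
    [0, 0, 0]
  ],
  "rotation": [
    [0, 0, 0],
    [0, 0, 0],
    [0, 0, 0],
    [0, 0, 0],
    [0, 0, 0]
  ],
  "hand": [0.1, 0.1, 0.1, 0.1, 0.1]
}}

```text
clock: 22.2
eef_pos: [522.6, 162.9, 138.9]
eef_rot: [3.142, -0.0, 1.515]
wrist_force: [0.6, 0.9, -0.6]
finger_gap: 19.7
finger_force: 45.0
```

```bash
python3 -c "
from h import *
print(manip.read_state()['eef_pos'])
c=camera('scene');np.save('scene5.npy',c,allow_pickle=True);save(c,'s5.png',(330,130,500,300),4.4/1.3)"
```

```text
[522.59229978 162.8953816  138.9291788 ]
```

View pics/s5.png

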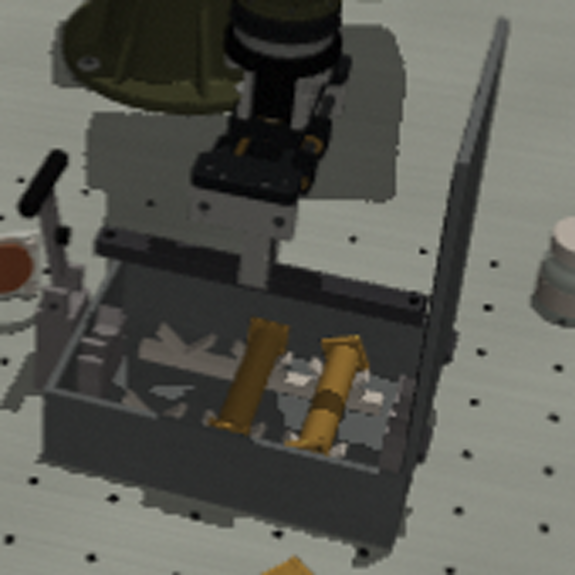

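The bar hangs over the supports, its ends at crop (105,240) and (420,305), just inside the lid. Lowering.

Emit:
{"method": "move_arm", "body": {
  "dp": [
    [0, 0, -25],
    [0, 0, -25],
    [0, 0, -15],
    [0, 0, -8],
    [0, 0, 0]
  ],
  "rotation": [
    [0, 0, 0],
    [0, 0, 0],
    [0, 0, 0],
    [0, 0, 0],
    [0, 0, 0]
  ],
  "hand": [0.1, 0.1, 0.1, 0.1, 0.1]
}}

```text
clock: 22.88
eef_pos: [522.2, 162.9, 65.9]
eef_rot: [-3.141, 0.0, 1.515]
wrist_force: [-0.5, -1.0, -1.3]
finger_gap: 19.4
finger_force: 45.0
```

Emit:
{"method": "move_arm", "body": {
  "dp": [
    [0, 0, -3],
    [0, 0, -3],
    [0, 0, -2],
    [0, 0, -1],
    [0, 0, 0]
  ],
  "rotation": [
    [0, 0, 0],
    [0, 0, 0],
    [0, 0, 0],
    [0, 0, 0],
    [0, 0, 0]
  ],
  "hand": [0.1, 0.1, 0.1, 0.1, 0.1]
}}

```text
clock: 23.5
eef_pos: [522.1, 162.9, 56.9]
eef_rot: [3.142, -0.0, 1.515]
wrist_force: [0.4, 0.4, -1.7]
finger_gap: 19.5
finger_force: 45.0
```

Emit:
{"method": "move_arm", "body": {
  "dp": [
    [0, 0, -1],
    [0, 0, -1],
    [0, 0, 0]
  ],
  "rotation": [
    [0, 0, 0],
    [0, 0, 0],
    [0, 0, 0]
  ],
  "hand": [0.1, 0.1, 0.1]
}}

```text
clock: 23.88
eef_pos: [522.1, 163.0, 55.5]
eef_rot: [3.141, -0.0, 1.515]
wrist_force: [-3.3, -1.4, 5.6]
finger_gap: 19.3
finger_force: 45.0
```

Emit:
{"method": "move_arm", "body": {
  "dp": [
    [0, 0, 0],
    [0, 0, 0],
    [0, 0, 0],
    [0, 0, 10],
    [0, 0, 40],
    [0, 0, 50],
    [0, -20, 50],
    [0, -30, 50],
    [0, -30, 50],
    [0, -30, 30]
  ],
  "rotation": [
    [0, 0, 0],
    [0, 0, 0],
    [0, 0, 0],
    [0, 0, 0],
    [0, 0, 0],
    [0, 0, 0],
    [0, 0, 0],
    [0, 0, 0],
    [0, 0, 0],
    [0, 0, 0]
  ],
  "hand": [0.4, 0.4, 0.4, 0.4, 0.4, 0.4, 0.4, 0.4, 0.4, 0.4]
}}

```text
clock: 25.12
eef_pos: [522.0, 52.0, 338.4]
eef_rot: [3.138, -0.0, 1.515]
wrist_force: [-0.6, 0.1, -0.3]
finger_gap: 37.4
finger_force: 0.0
```

```bash
python3 -c "
from h import *
c=camera('scene');save(c,'s6.png',(330,130,500,300),4.4/1.3)"
```

```text
(no output)
```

View pics/s6.png

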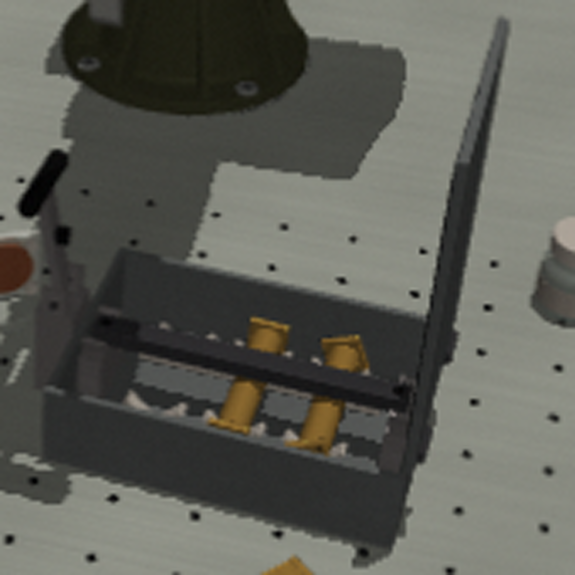

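The bar lies across both supports above the tubes. Next is the lid: pass over it at z = 370, then push from its outer side along an arc of 200 mm radius.

Emit:
{"method": "move_arm", "body": {
  "dp": [
    [1, 0, 32],
    [1, 40, 0],
    [1, 45, 0],
    [1, 45, 0],
    [1, 45, 0],
    [1, 45, 0],
    [1, 45, 0],
    [0, 33, 0],
    [0, 0, 0]
  ],
  "rotation": [
    [0, 0, 0],
    [0, 0, 0],
    [0, 0, 0],
    [0, 0, 0],
    [0, 0, 0],
    [0, 0, 0],
    [0, 0, 0],
    [0, 0, 0],
    [0, 0, 0]
  ],
  "hand": [0, 0, 0, 0, 0, 0, 0, 0, 0]
}}

```text
clock: 26.3
eef_pos: [528.4, 352.8, 366.2]
eef_rot: [-3.141, 0.0, 1.517]
wrist_force: [0.8, -0.2, -1.4]
finger_gap: 0.2
finger_force: 0.0
```

Emit:
{"method": "move_arm", "body": {
  "dp": [
    [0, 0, -30],
    [0, 0, -35],
    [0, 0, -33],
    [0, 0, 0],
    [0, -15, 0],
    [0, -14, 0],
    [0, 0, 0]
  ],
  "rotation": [
    [0, 0, 0],
    [0, 0, 0],
    [0, 0, 0],
    [0, 0, 0],
    [0, 0, 0],
    [0, 0, 0],
    [0, 0, 0]
  ],
  "hand": [0, 0, 0, 0, 0, 0, 0]
}}

```text
clock: 27.18
eef_pos: [529.5, 320.7, 270.3]
eef_rot: [3.14, -0.001, 1.513]
wrist_force: [0.4, 0.6, -0.8]
finger_gap: 0.2
finger_force: 0.0
```

Emit:
{"method": "move_arm", "body": {
  "dp": [
    [0, -9, 1],
    [0, -8, 1],
    [-1, -20, -1],
    [-1, -20, -2],
    [-1, -19.5, -4],
    [-1, -19, -7],
    [-1, -18, -8],
    [-1, -17.5, -10],
    [-1, -16, -12],
    [-1, -15, -13]
  ],
  "rotation": [
    [0, 0, 0],
    [0, 0, 0],
    [0, 0, 0],
    [0, 0, 0],
    [0, 0, 0],
    [0, 0, 0],
    [0, 0, 0],
    [0, 0, 0],
    [0, 0, 0],
    [0, 0, 0]
  ],
  "hand": [0, 0, 0, 0, 0, 0, 0, 0, 0, 0]
}}

```text
clock: 28.42
eef_pos: [521.0, 158.9, 213.1]
eef_rot: [3.141, 0.0, 1.515]
wrist_force: [0.4, 0.5, 0.4]
finger_gap: 0.4
finger_force: 0.8
```

Emit:
{"method": "move_arm", "body": {
  "dp": [
    [-1, -13.5, -15],
    [-1, -12, -16],
    [0, -10, -17],
    [0, -9, -18],
    [0, -7, -19],
    [0, -4, -19],
    [0, -3, -10],
    [0, -1, -10],
    [0, 0, -7],
    [0, 0, -6]
  ],
  "rotation": [
    [0, 0, 0],
    [0, 0, 0],
    [0, 0, 0],
    [0, 0, 0],
    [0, 0, 0],
    [0, 0, 0],
    [0, 0, 0],
    [0, 0, 0],
    [0, 0, 0],
    [0, 0, 0]
  ],
  "hand": [0, 0, 0, 0, 0, 0, 0, 0, 0, 0]
}}

```text
clock: 29.68
eef_pos: [519.2, 100.5, 76.8]
eef_rot: [3.141, 0.0, 1.515]
wrist_force: [-0.1, -0.2, 1.0]
finger_gap: 0.5
finger_force: 0.5
```

```bash
python3 -c "
from h import *
c=camera('scene');save(c,'s7.png',(310,100,500,290),3)
print(manip.read_state()['wrist_force'])"
```

```text
[-1.70496546 -1.53972978  1.95452341]
```

View pics/s7.png

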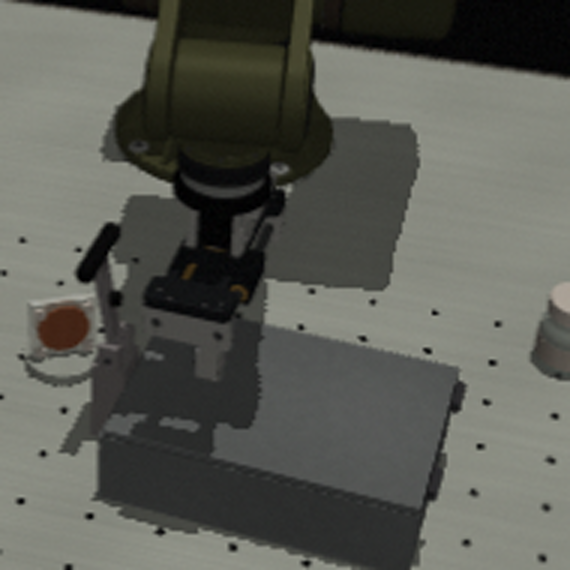

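The lid is down and nearly flush. I'll press it gently.

Emit:
{"method": "move_arm", "body": {
  "dp": [
    [0, 0, -1.5],
    [0, 0, -1.5],
    [0, 0, 0],
    [0, 0, 0]
  ],
  "rotation": [
    [0, 0, 0],
    [0, 0, 0],
    [0, 0, 0],
    [0, 0, 0]
  ],
  "hand": [0, 0, 0, 0]
}}

```text
clock: 30.22
eef_pos: [519.5, 100.6, 76.1]
eef_rot: [3.14, -0.0, 1.515]
wrist_force: [-11.5, -1.6, 25.6]
finger_gap: 0.6
finger_force: 13.0
```

The lid is pressed shut at 25 N. Triangulating the clamp handle and pivot from the first pictures.

Run:
```python
from h import *
s=np.load("scene0.npy",allow_pickle=True).item();t=np.load("top0.npy",allow_pickle=True).item()
def onx(c,u,v,x):
    o,d=ray(c,u,v); return o+d*(x-o[0])/d[0]
print("handle",onx(s,310+132/4-.4,120+256/4-.4,513.5))
for x in (514,530,545): print("pivot",onx(s,310+142/4-.4,120+400/4-.4,x))
for a,b in(((327+0,0),0),): pass
o1,d1=ray(s,342.6,183.6);o2,d2=ray(t,150+627/4-.4,110+296/4-.4)
A=np.stack([d1,-d2],1);k=np.linalg.lstsq(A,o2-o1,rcond=None)[0];print(o1+d1*k[0],o2+d2*k[1])
print("sample",onz(t,329,218,20),"cube",onz(t,414,128,70))
```

```text
handle [513.5          1.90126582 181.65377007]
pivot [514.           9.68246578  70.70331329]
pivot [530.          14.1571488   84.31920238]
pivot [545.          18.35216413  97.0840984 ]
[513.5149459    1.90556361 181.66477038] [513.62301544   1.51730992 181.66962817]
sample [443.75471565 -51.60381961  20.        ] cube [ 664.81852736 -272.40099434   70.        ]
```

Emit:
{"method": "move_arm", "body": {
  "dp": [
    [0, 0, 10],
    [0, 0, 30],
    [0, 0, 50],
    [0, 0, 50],
    [0, 0, 50],
    [0, 0, 20],
    [0, 0, 0]
  ],
  "rotation": [
    [0, 0, 0],
    [0, 0, 0],
    [0, 0, 0],
    [0, 0, 0],
    [0, 0, 0],
    [0, 0, 0],
    [0, 0, 0]
  ],
  "hand": [0, 0, 0, 0, 0, 0, 0]
}}

```text
clock: 31.1
eef_pos: [519.5, 100.6, 285.1]
eef_rot: [3.139, -0.001, 1.515]
wrist_force: [0.4, 0.2, -0.1]
finger_gap: 0.6
finger_force: 0.0
```

Emit:
{"method": "move_arm", "body": {
  "dp": [
    [-1.5, -35, 0],
    [-1.5, -35, 0],
    [-1.5, -35, 0],
    [-1, -32, -5],
    [0, 0, -35],
    [0, 0, -40],
    [0, 0, -30],
    [0, 0, 0]
  ],
  "rotation": [
    [0, 0, 0],
    [0, 0, 0],
    [0, 0, 0],
    [0, 0, 0],
    [0, 0, 0],
    [0, 0, 0],
    [0, 0, 0],
    [0, 0, 0]
  ],
  "hand": [0, 0, 0, 0, 0, 0, 0, 0]
}}

```text
clock: 32.1
eef_pos: [512.1, -36.3, 171.2]
eef_rot: [-3.136, -0.001, 1.515]
wrist_force: [0.9, 0.3, 0.1]
finger_gap: 0.4
finger_force: 0.0
```

Emit:
{"method": "move_arm", "body": {
  "dp": [
    [0, 11, 0],
    [0, 11, 0],
    [0, 11, 1],
    [0, 11, 1],
    [0, 12, -1],
    [1, 12, -1.5],
    [0, 12, -3.5],
    [0, 11, -4.5],
    [1, 11, -5.5],
    [0, 10, -7]
  ],
  "rotation": [
    [0, 0, 0],
    [0, 0, 0],
    [0, 0, 0],
    [0, 0, 0],
    [0, 0, 0],
    [0, 0, 0],
    [0, 0, 0],
    [0, 0, 0],
    [0, 0, 0],
    [0, 0, 0]
  ],
  "hand": [0, 0, 0, 0, 0, 0, 0, 0, 0, 0]
}}

```text
clock: 33.35
eef_pos: [515.6, 76.1, 152.5]
eef_rot: [-3.141, -0.0, 1.515]
wrist_force: [0.4, -2.2, 0.0]
finger_gap: 0.4
finger_force: 1.1
```

On the handle, with 2 N resisting. Continuing the arc.

Emit:
{"method": "move_arm", "body": {
  "dp": [
    [0, 8, -7],
    [0, 8, -8],
    [0, 7, -9],
    [0, 6, -11],
    [0, 4, -11],
    [0, 3, -11],
    [0, 0, -1],
    [0, 0, 0]
  ],
  "rotation": [
    [0, 0, 0],
    [0, 0, 0],
    [0, 0, 0],
    [0, 0, 0],
    [0, 0, 0],
    [0, 0, 0],
    [0, 0, 0],
    [0, 0, 0]
  ],
  "hand": [0, 0, 0, 0, 0, 0, 0, 0]
}}

```text
clock: 34.35
eef_pos: [515.8, 111.5, 95.6]
eef_rot: [3.141, -0.0, 1.515]
wrist_force: [-5.4, -2.0, 13.2]
finger_gap: 0.1
finger_force: 6.8
```

```bash
python3 -c "
from h import *
c=camera('scene');save(c,'s8.png',(310,100,500,290),3)
print(manip.read_state()['wrist_force'])"
```

```text
[-5.33180441 -1.68241211 13.45502353]
```

View pics/s8.png

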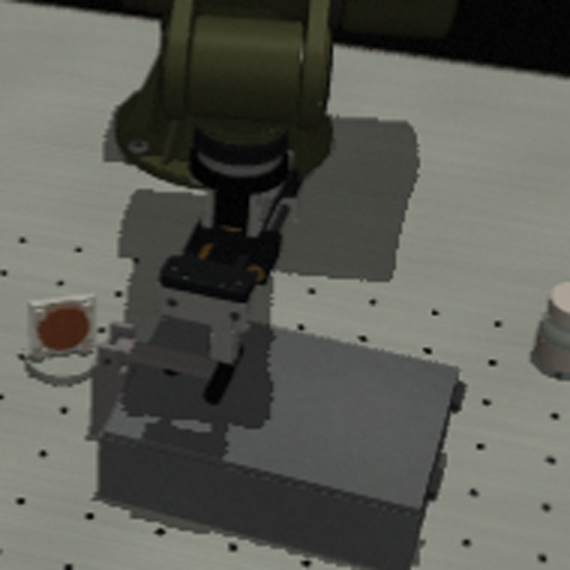

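The lever lies flat on the lid, with the handle at crop (222,382). One firmer press, then I'll clear.

Emit:
{"method": "move_arm", "body": {
  "dp": [
    [0, 0, -2],
    [0, 0, 0],
    [0, 0, 0],
    [0, 0, 20],
    [0, 0, 50],
    [0, 0, 50],
    [0, 0, 50],
    [-5, 0, 50],
    [-5, -40, 30],
    [0, 0, 0]
  ],
  "rotation": [
    [0, 0, 0],
    [0, 0, 0],
    [0, 0, 0],
    [0, 0, 0],
    [0, 0, 0],
    [0, 0, 0],
    [0, 0, 0],
    [0, 0, 0],
    [0, 0, 0],
    [0, 0, 0]
  ],
  "hand": [0, 0, 0, 0, 0, 0, 0, 0, 0, 0]
}}

```text
clock: 35.65
eef_pos: [506.0, 70.2, 344.6]
eef_rot: [3.138, -0.0, 1.513]
wrist_force: [0.1, 0.4, 0.2]
finger_gap: 0.1
finger_force: 0.0
```

```bash
python3 -c "
from h import *
c=camera('scene');save(c,'s9.png',(310,150,500,290),4)
print(manip.read_state()['eef_pos'])
for p in [(515.5,111.5,88),(515.5,111.5,98)]: print((np.array(proj(c,p))-[310,150])*4)"
```

```text
[505.78077929  71.04690184 342.83052294]
[296.99585148 288.67830588]
[297.94285816 276.25334434]
```

View pics/s9.png

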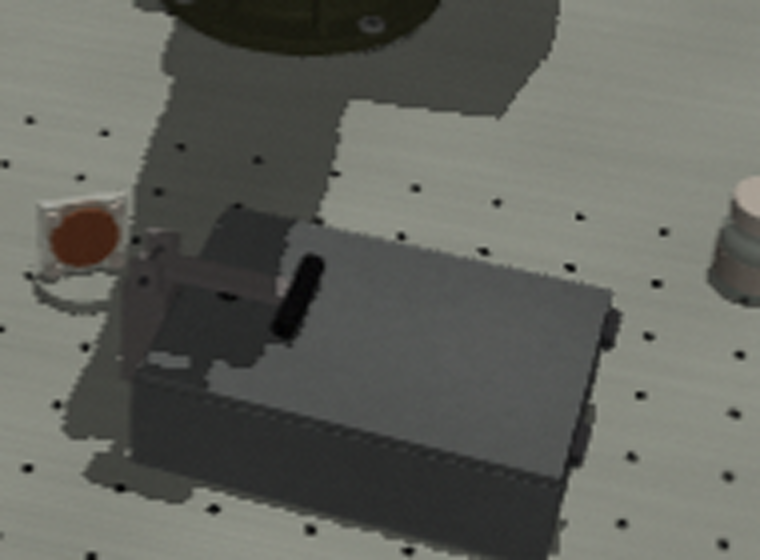

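The lid is flush and the clamp handle, at (299,297), is as low as its shut height predicts. The arm is clear, so I'm handing in.

```bash
python3 -c "
from h import *
print(manip.sign_off())"
```

```text
the job is handed in; nothing more can be done
None
```

I packed both waveguide sections in their cradles with the bar across them, shut the lid, folded the clamp down and handed the job in; no verdict came back.

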